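# Roll a sample vial home in the vial viewer with the loading paddle

## Robot

A 6-joint arm with a two-finger parallel gripper is mounted at the origin on a cart in front of the work surface, level with it; the furniture and walls round the work are solid. World frame = base frame: x ahead of the robot, y to its left, z up, the work surface at z = 0. Lengths are in mm, angles in rad, forces in N, time in s.
With the tool pointing down it reaches from about 275 to 875 mm from the base axis. Payload 12.5 kg.
Tool frame: the origin (TCP) lies at the centre of the arm's flange, where the gripper is bolted on; the fingertips stand ctrl.tcp_to_tips ahead of it and the grasp point (between the pads) lies 155 mm ahead of it (ctrl.tcp_to_tips is the distance from the TCP to the fingertips, in mm); y points along the fingers, z is the direction in which the jaws open and shut, and the axes are right-handed (so a half turn about y gives the same grasp; the last joint's range is limited). The gripper opens to 85 mm and grips with 20 to 120 N. Pads are 22 mm wide; open, the fingers measure 114 mm over their backs; the gripper's body (76 mm by 85 mm) begins 54 mm behind the grasp point. The pads swing forward as they close: fully open they stand 13 mm farther back than shut.
Start: joints at [1.162, 0.351, 1.652, -0, 1.139, -0.085], TCP at [174.963, 521.415, 404.69] pointing down, gripper open.
Joint ranges: [-2.75, 2.75], [-0.79, 2.1], [0.01, 2.65], [-1.57, 4.71], [0.07, 3.14], [-2.87, 2.87]. Speed limits (rad/s): [2.22, 2.22, 2.79, 3.14, 3.14, 3.14].

## Interface

Orientations are given as a 3x3 rotation matrix whose columns are the frame's x, y, z axes.
In Python, from bench import ctrl gives the robot as it stands.
- The arm moves only by the tool send_rows, never from a script. Its argument "moves" is a list of rows, each a list of 3 entries, a list of its own where there are three numbers: the opening, from 0 (shut) to 1 (fully open), then the shift along the tool's x, y, z in m, then the turn about the tool's y in rad. A call has exactly 10 rows; each row is the pose to reach, as a shift and turn from the pose measured when the call began, along the tool's axes at that moment; what a row does not reach only later rows make up. A row lasts 1/8 s, in which the tool goes at most 62.5 mm and 10.7 degrees, less where a joint would pass 70% of its speed; a pose out of reach is approached as far as the arm can. A call with a gripper value outside its range is refused whole. The fingers move at their own pace and stop on an object; the grip force is fixed at half the most. Time passes only in rows, so rows that repeat a pose let the fingers close, or fill a call up. It gives the time, the measured TCP pose, the force and the opening at its end, in the units of the state.
- ctrl.read_state(): the state, without advancing time (a new reading comes with each control period).
- ctrl.capture(name): name is "scene" or "top" or "wrist"; returns (picture, depth): 400x640x3 uint8, red, green, blue; 400x640 float32, mm along the optical axis (not along the pixel's ray), 0 where there is no reading.
- ctrl.camera_info(name): a dict with "fx", "fy", "cx", "cy" (pixels), "extrinsics" (4x4, takes a point from camera to world coordinates). Camera axes: x right, y down, z forward; pixel columns grow to the right and rows downward; lengths in mm; the calibration is good to about 2 mm. A picture is of the moment at which its call begins: read the wrist's pose just before it. camera_info takes no time and is no camera call; for the wrist camera it gives the pose at the moment of the call.
- ctrl.hand_in(): hands the job in, once; it reports no verdict.
Trained networks look in the newest picture that a camera, given by its name, has taken for a name from the list of things; names that differ only in an ending like _2 or _b are one class to them, and where a whole thing is asked for, a point or a joint stands for the part that bears it (a point fixed in the world has none). Each returns a list of dicts, best first, with "conf" (0 to 1); they miss things now and then, are a little off and sometimes report something else, mostly with a low value. They report only what shows in the picture. A call takes as long as a camera call. They do not tell look-alikes from the thing itself.
- ctrl.recognise(thing, camera): "extent" ([left, top, right, bottom] in pixels, round what is visible of it).
- ctrl.pinpoint(thing, camera): "xy" ([column, row] in pixels: a listed point, or the origin of a listed thing).
The state is a dict: "t": time; "joint_pos": joint angles; "joint_vel": joint speeds; "effort": joint torques, N m; "tcp_pos": TCP position; "orientation": TCP orientation; "wrist_force": force on the tool from outside, world axes, zero at the start; "wrist_torque": the same for the moment, N m; "grip_width": finger opening in mm.
Only numpy, scipy, OpenCV 4.12 (cv2) and the standard library are available. Lean on these libraries where they do the work, as an engineer would, in place of code of your own. Each camera call takes 0.05 s, during which the arm holds its last target. There are 200 camera calls.

## Task

Pick up the loading paddle by its wooden handle and use its cork face to roll the glass vial gently along the track of the vial viewer, in under the sprung foot in the hood, until it is fully home against the back stop and stays there with the stop's plunger pressed in. Then draw the paddle out and lay it flat on the bench, clear of the viewer. The vial is thin glass: do not touch it with the fingers and do not push it hard, and leave the other things where they are.

Things in the scene. Friction and masses are not known exactly. Their poses are not given: they have to be found in the camera images.
- viewer: vial viewer, fixed: grey base plate 190 x 82 mm, 12 mm thick, with a straight open track into a low hood with a clear roof. Origin on the bench under the track's centre line, x along the track in the loading direction, z up. Plate from x = -85 to +105 mm. Track floor 12 mm above the bench, 54 mm wide; side kerbs 5 mm, lip at the open end (x = -81 mm) 2 mm above the floor. Does not move.
- hood_mouth (a point): middle of the hood's mouth, on the track floor, 16 mm ahead of the viewer's origin (same axes). Mouth 54 mm wide, 32 mm high, too low for fingers. Hood 89 mm long, 66 mm wide, roof 51 mm above the bench, two post heads to 58 mm. The back stop in it is set by a thumbscrew and not measured: the vial's centre is home 36 to 64 mm past this point, felt as a rigid stop where the push rises at once.
- foot (a joint): height (m) of the sprung foot in the hood, 0 hanging free, about 0.003 on top of the vial. White, two runners. Its ramp meets the vial when the vial's centre is about 17 mm past the mouth and takes a steady push of up to about 6 N; from 28 mm past the mouth it presses flat on the vial, which drags at 3 to 5 N until the stop. It holds the vial when the paddle leaves.
- vial_center (a point): centre of the capped glass vial, 26 mm in diameter and 50 mm long, 45 g, lying across the track and free to roll; its axis is the y axis of this frame. At the start it lies on the open track. Pushed with more than 12 N it cracks.
- paddle_grip (a point): centre of the paddle's wooden handle, a bar 58 x 18 x 18 mm along x, 31 mm above the paddle's underside; x points to the pushing plate, z up. Paddle 90 g: aluminium bar 20 mm wide, 6 mm thick, 16 mm below the handle, to 50 mm behind this point. Upright pushing plate in front, 30 mm wide and 14 mm high from the underside up; its cork face is 85 mm ahead of this point.
- plunger (a joint): sprung plunger in the face of the back stop, 3 mm of travel: 0 out, 0.003 m pressed in flush by the vial (takes about 1 N)
- glasses_case: black glasses case, 162 x 60 x 42 mm, a heavy bystander that stays put; origin at the centre of its underside
- jar_pigment: small jar with a grey lid, 56 mm wide and 54 mm high, a bystander; origin at the centre of its underside
- jar_paste: small jar of white paste, 62 mm wide and 62 mm high, a bystander; origin at the centre of its underside
- loupe: black folded loupe, 42 x 42 x 10 mm, a bystander; origin at the centre of its underside
There are look-alikes about, which are no part of the job. What is shaped like the part that bears paddle_grip but red is not meant.

How it is judged (in metres and radians):
On the way, in this order (a step that is already met when the one before it is completed fails the run):
1. the paddle has been picked up from the bench (height (world z) of paddle_grip above 0.042 m), for 0.1 s.
2. the vial is fully home: the plunger is pressed in (value of joint plunger above 0.002 m and x of vial_center in the frame of viewer above 0.047 m), for 0.2 s.
At the end, for the whole second after the job is handed in: The vial rests in the hood against the back stop with the plunger pressed in more than 2 of its 3 mm, and the paddle lies flat (within 0.1 rad) and still on the bench, not touching the viewer (all of step 2 and linear speed of vial below 0.01 m/s and height (world z) of paddle_grip below 0.036 m and angle between paddle_grip's own z axis and vertical below 0.1 rad and contact force between paddle and viewer below 0.1 N and linear speed of paddle below 0.02 m/s).
It fails at once if the vial pushed with more than 12 N (contact force between paddle and vial above 12 N).
It fails at once if the vial touched by the fingers (contact force between the fingers and vial above 0.3 N).
It fails at once if the vial knocked along faster than 0.3 m/s instead of rolled gently (linear speed of vial above 0.3 m/s).
It fails at once if the loupe or one of the two jars moved by more than 2 cm (distance of any of jar_pigment, jar_paste, loupe from where it was at the start of the episode above 0.02 m).
It also fails if it takes over 48 s, if anything falls off the work surface, if the arm or the gripper's body presses on something with over 40 N, if the wrist force passes 120 N, or if a joint passes its speed limit or range.

## Working session

There is one attempt and no reset: what is moved stays moved. The work goes in short steps, Python scripts to look and compute and a tool call to move; the robot and the scene stay as the last step left them, time stands still between calls to the robot, and variables do not carry over. Pictures are saved under pics/ and viewed, about 8 in all and at most 12, crops included, and the job is handed in when it is done.

Besides the shell and the picture viewer there is one more tool, called as a command line: name --argument value ..., lists and objects as JSON in quotes. send_rows: Moves the arm, as the interface text tells. Its arguments: {"type":"object","properties":{"moves":{"type":"array"}},"required":["moves"]}

```bash
mkdir -p pics; ls; cat > h.py <<'E'
from bench import ctrl
import numpy as np, cv2
def world(cam,uv,depth=None,z=None,info=None):
    i=info or ctrl.camera_info(cam); T=np.array(i["extrinsics"])
    r=np.array([(uv[0]-i["cx"])/i["fx"],(uv[1]-i["cy"])/i["fy"],1.])
    d=T[:3,:3]@r; o=T[:3,3]
    s=depth if z is None else (z-o[2])/d[2]
    return o+s*d
def save(n,p): cv2.imwrite(f"pics/{n}.png",cv2.cvtColor(p,cv2.COLOR_RGB2BGR))
E
python3 - <<'E'
from h import *
s=ctrl.read_state(); print(s, ctrl.tcp_to_tips)
for c in ["top","scene"]:
    p,d=ctrl.capture(c); save(c+"0",p); np.save(f"pics/{c}0.npy",d)
    i=ctrl.camera_info(c); print(c,i["fx"],np.round(i["extrinsics"],3).tolist())
    for t in ["viewer","vial_center","paddle_grip","hood_mouth","glasses_case","jar_pigment","jar_paste","loupe"]:
        for f in (ctrl.pinpoint,):
            print(t,[(np.round(x["xy"],1).tolist(),round(x["conf"],2)) for x in f(t,c)][:4])
E
```

```text
pics
{'t': 0.0, 'joint_pos': array([ 1.16240478e+00,  3.51284302e-01,  1.65243434e+00,  1.45298485e-05,
        1.13907846e+00, -8.45989082e-02]), 'joint_vel': array([ 0.00093875,  0.00166852, -0.0005163 ,  0.00060991, -0.00112217,
       -0.00022099]), 'effort': array([-3.17074137e-04, -5.06101692e+01, -2.91399032e+01, -3.72903560e-05,
        4.57452319e-03, -7.97267745e-07]), 'tcp_pos': array([174.91538898, 521.31487814, 404.12806708]), 'orientation': array([[ 9.48033590e-01, -4.90440800e-04,  3.18169878e-01],
       [-3.18170235e-01, -1.10016011e-03,  9.48032959e-01],
       [-1.14916237e-04, -9.99999275e-01, -1.19903240e-03]]), 'wrist_force': array([-0.94638807, -0.51356699, -0.21682778]), 'wrist_torque': array([ 0.00863409,  0.07080035, -0.03249737]), 'grip_width': 85.65511882846924} 173.4
top 435.2444995897269 [[0.066, -0.976, 0.208, 392.865], [-0.998, -0.065, 0.012, -20.669], [0.001, -0.208, -0.978, 1183.75], [0.0, 0.0, 0.0, 1.0]]
viewer [([244.5, 215.7], 0.77), ([319.3, 237.6], 0.3)]
vial_center [([239.6, 226.4], 0.66), ([404.3, 259.0], 0.42), ([457.5, 206.8], 0.34)]
paddle_grip [([187.9, 221.7], 0.68), ([315.9, 243.3], 0.62)]
hood_mouth [([248.7, 206.4], 0.74)]
glasses_case [([402.9, 256.4], 0.79)]
jar_pigment [([314.8, 181.9], 0.57)]
jar_paste [([392.9, 174.2], 0.92)]
loupe [([453.7, 203.5], 0.52)]
scene 392.21912060682877 [[0.601, -0.384, 0.701, -132.877], [-0.799, -0.271, 0.536, -589.74], [-0.016, -0.883, -0.469, 544.068], [0.0, 0.0, 0.0, 1.0]]
viewer [([257.6, 195.6], 0.8)]
vial_center [([248.4, 190.0], 0.49)]
paddle_grip [([213.4, 176.5], 0.66), ([293.8, 212.2], 0.58), ([323.4, 195.2], 0.46)]
hood_mouth [([258.9, 190.4], 0.73)]
glasses_case [([367.9, 264.4], 0.81)]
jar_pigment [([321.8, 194.8], 0.56)]
jar_paste [([401.0, 213.7], 0.64)]
loupe [([451.2, 248.8], 0.74), ([255.3, 195.9], 0.33)]
```

```bash
python3 - <<'E'
import cv2
a=cv2.imread("pics/top0.png")[130:300,130:510]; 
cv2.imwrite("pics/c1.png",cv2.resize(a,None,fx=2.1,fy=2.1,interpolation=2))
a=cv2.imread("pics/scene0.png")[130:290,160:360]
cv2.imwrite("pics/c2.png",cv2.resize(a,None,fx=3.7,fy=3.7,interpolation=2))
E
```

```text
(no output)
```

View pics/c1.png

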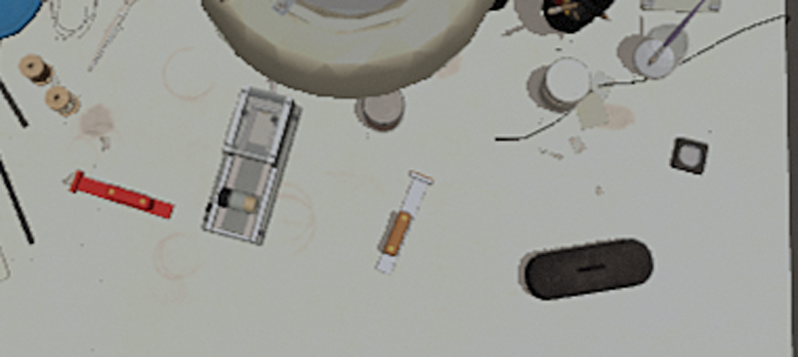

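View pics/c2.png

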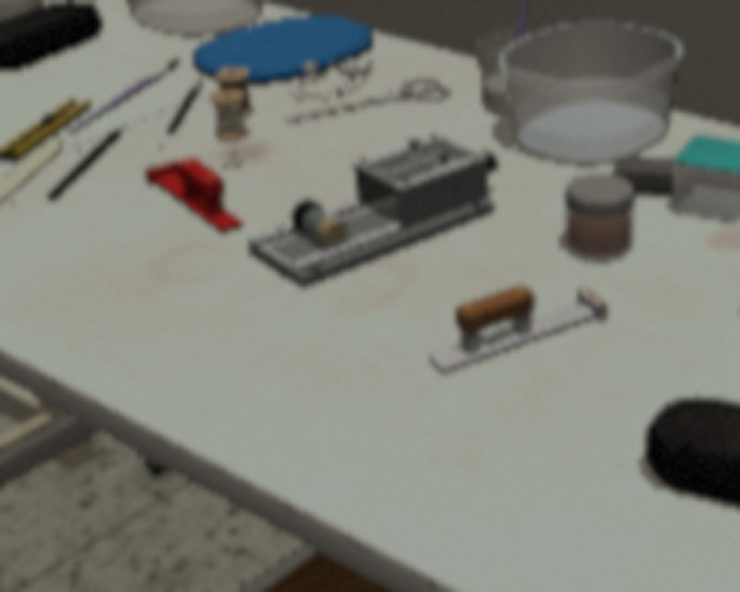

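The wooden-handled paddle is at about top pixel (319,241). The look-alike is the red one at (188,221), so I'm choosing the wooden one. The vial lies on the open track at about (242,226), with the hood toward (255,190). Next I'll get rough world coordinates.

```bash
python3 - <<'E'
from h import *
i=ctrl.camera_info("top"); d=np.load("pics/top0.npy")
def W(c,z): return np.round(world("top",(130+c[0]/2.1,130+c[1]/2.1),z=z,info=i),0)
print("grip",W((397,233),40),"cork",W((421,178),14),"rear",W((384,268),6))
print("plate",[W(c,12) for c in [(203,229),(262,243)]],"hoodtop",[W(c,51) for c in [(245,88),(297,100),(223,151),(273,163)]])
print("vial",W((237,201),25)," pig",W((381,108),54))
w=ctrl.camera_info("wrist"); s=ctrl.read_state()
T=np.array(w["extrinsics"]); R=s["orientation"]
print("cam in tool",R.T@(T[:3,3]-s["tcp_pos"]),np.round(R.T@T[:3,:3],2),w["fx"])
E
```

```text
grip [522.  -1.  40.] cork [598. -26.  14.] rear [480.  13.   6.]
plate [array([514., 249.,  12.]), array([501., 172.,  12.])] hoodtop [array([694., 207.,  51.]), array([682., 139.,  51.]), array([610., 226.,  51.]), array([598., 161.,  51.])]
vial [551. 207.  25.]  pig [678.  30.  54.]
cam in tool [-72.31425627  31.41968015   0.27729943] [[-0.    0.96  0.29]
 [-0.   -0.29  0.96]
 [ 1.    0.    0.  ]] 299.89067050718717
```

send_rows --moves '[[1,[0.05,0,-0.032],0],[1,[0.1,0.008,-0.064],0],[1,[0.155,0.016,-0.1],0],[1,[0.21,0.025,-0.135],0],[1,[0.265,0.035,-0.17],0],[1,[0.32,0.045,-0.205],0],[1,[0.375,0.055,-0.24],0],[1,[0.43,0.065,-0.275],0],[1,[0.477,0.074,-0.305],0],[1,[0.477,0.074,-0.305],0]]'

```text
t: 2.15
tcp_pos: [531.6, 77.9, 330.0]
orientation: [[0.947, -0.0, 0.321], [-0.321, -0.0, 0.947], [-0.0, -1.0, -0.0]]
wrist_force: [0.2, 0.4, 0.4]
grip_width: 85.4
```

```bash
python3 - <<'E'
from h import *
import pickle
i=ctrl.camera_info("wrist"); s=ctrl.read_state()
p,d=ctrl.capture("wrist"); save("w1",p)
pickle.dump((p,d,i,s),open("pics/w1.pkl","wb"))
print(s["t"],s["tcp_pos"],s["wrist_force"],np.abs(s["joint_vel"]).max())
for t in ["viewer","vial_center","paddle_grip","hood_mouth"]:
    for x in ctrl.pinpoint(t,"wrist")[:3]:
        u,v=x["xy"]; dd=d[int(v),int(u)]
        print(t,np.round(x["xy"],1),round(x["conf"],2),np.round(world("wrist",(u,v),depth=dd,info=i),1))
E
```

```text
2.15 [531.57799092  77.91053836 330.02445568] [0.2183766  0.44352899 0.38026199] 0.14204615664570275
viewer [450.2 198.8] 0.76 [585.9 193.3  12. ]
vial_center [459.7 165.6] 0.73 [547.6 199.5  37.2]
vial_center [453.6 216.6] 0.22 [605.6 192.7  12. ]
paddle_grip [619.4 113.4] 0.82 [545.9 332.7  40.1]
paddle_grip [241.7 205. ] 0.64 [519.1   4.   39.7]
hood_mouth [455.4 218.2] 0.86 [608.4 194.4  11. ]
```

View pics/w1.png

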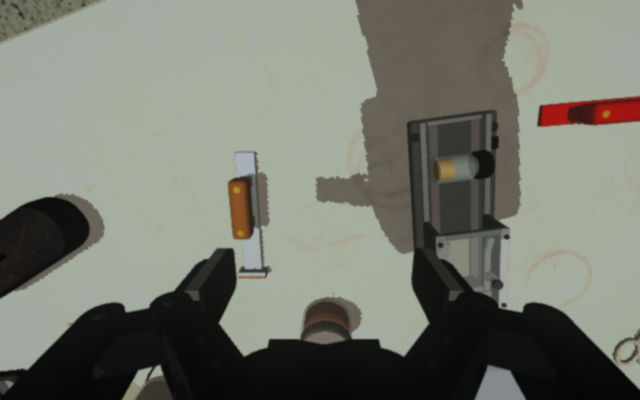

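The wooden handle is at (241,207) with the cork plate at (254,272). The viewer's open end is at the top (410–495,115), the vial is at (463,166) and the mouth is near (460,230). Next I'll fit the point cloud for exact poses.

```bash
cat > fit.py <<'E'
from h import *
import pickle
p,d,i,s=pickle.load(open("pics/w1.pkl","rb"))
T=np.array(i["extrinsics"]); v,u=np.mgrid[:400,:640]
P=np.stack([(u-i["cx"])/i["fx"]*d,(v-i["cy"])/i["fy"]*d,d],-1)@T[:3,:3].T+T[:3,3]
def box(u0,u1,v0,v1,z0,z1):
    m=(u>=u0)&(u<u1)&(v>=v0)&(v<v1)&(P[...,2]>z0)&(P[...,2]<z1)&(d>0); return P[m],m
def rect(Q):
    (c,wh,a)=cv2.minAreaRect(Q[:,:2].astype(np.float32)); return np.round(c,1),np.round(wh,1),round(a,2)
Q,_=box(215,275,140,240,34,44); print("handle",rect(Q),Q[:,2].max(),len(Q), Q.mean(0))
Q,_=box(215,275,140,275,2,9); print("bar",rect(Q),np.median(Q[:,2])); 
Q,_=box(215,285,255,290,9,18); print("corkplate",rect(Q),Q.mean(0))
Q,_=box(400,505,100,240,9,14); print("floor",rect(Q),np.median(Q[:,2]))
Q,_=box(400,505,100,240,15.5,18.5); print("kerbs",rect(Q),np.median(Q[:,2]))
Q,_=box(400,515,200,310,47,54); print("hood",rect(Q),np.median(Q[:,2]))
Q,_=box(400,515,100,310,6,60); print("all viewer",rect(Q))
Q,_=box(425,500,140,195,22,45); print("vial",rect(Q),Q[:,2].max(),Q[Q[:,2]>Q[:,2].max()-2].mean(0))
E
python3 fit.py
```

```text
handle (array([523.8,  -1.6]), array([18.8, 57.9]), 71.18) 41.4666695891857 1165 [5.22616587e+02 1.00907817e-01 3.87415536e+01]
bar (array([540.3,  -9.3]), array([ 31.2, 135.5]), 74.43) 5.357752339828181
corkplate (array([601.2, -27.2]), array([29.2,  8.4]), 71.8) [600.7388534  -27.10775364  12.83919869]
floor (array([567.1, 201.4]), array([ 83.3, 120.9]), 79.11) 11.574324537785174
kerbs (array([566.9, 200.8]), array([ 66.2, 117.3]), 78.84) 16.474636846281896
hood (array([648.2, 185.6]), array([67.3, 86.3]), 78.51) 50.504817388338054
all viewer (array([599.2, 195.1]), array([ 83.3, 186.6]), 78.94)
vial (array([552.4, 204.2]), array([50.8, 25.8]), 78.38) 38.96736160515735 [552.10146523 200.98551151  37.50096536]
```

send_rows --moves '[[0.6,[0.006,0.01,-0.03],0],[0.6,[0.012,0.03,-0.06],0],[0.6,[0.0175,0.05,-0.0776],0],[0.6,[0.0175,0.08,-0.0776],0],[0.6,[0.0175,0.105,-0.0776],0],[0.6,[0.0175,0.125,-0.0776],0],[0.6,[0.0175,0.138,-0.0776],0],[0.6,[0.0175,0.143,-0.0776],0],[0.6,[0.0175,0.143,-0.0776],0],[0.6,[0.0175,0.143,-0.0776],0]]'

```text
t: 3.65
tcp_pos: [521.6, 2.6, 188.6]
orientation: [[0.948, 0.001, 0.317], [-0.317, 0.0, 0.948], [0.001, -1.0, 0.0]]
wrist_force: [-0.7, 0.5, 0.3]
grip_width: 51.4
```

```bash
python3 - <<'E'
from h import *
p,d=ctrl.capture("wrist"); save("w2",p)
s=ctrl.read_state();print(s["tcp_pos"],s["wrist_force"],s["grip_width"])
E
```

```text
[521.61620511   2.52170497 188.52248893] [0.08198526 0.60069588 0.12788876] 51.358871175663694
```

View pics/w2.png

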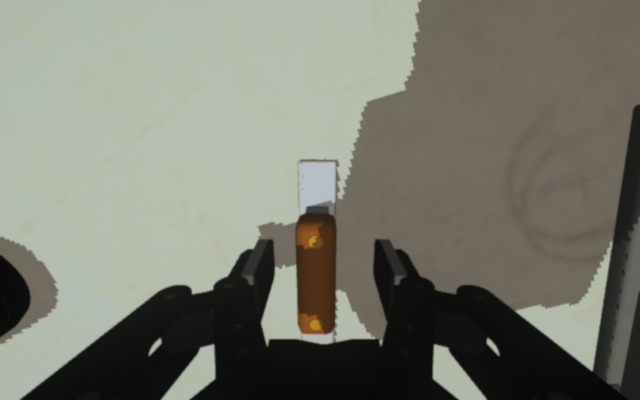

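The handle (297–336, 213–335) sits between the pads, straight and about 3 mm off centre. I'll trim that and close.

send_rows --moves '[[0.6,[0.002,0.001,-0.003],0],[0.6,[0.002,0.001,-0.003],0],[0,[0.002,0.001,-0.003],0],[0,[0.002,0.001,-0.003],0],[0,[0.002,0.001,-0.003],0],[0,[0.002,0.001,-0.003],0],[0,[0.002,0.001,-0.003],0],[0,[0.002,0.001,-0.003],0],[0,[0.002,-0.01,-0.003],0],[0,[0.002,-0.025,-0.003],0]]'

```text
t: 4.95
tcp_pos: [522.5, -1.0, 214.2]
orientation: [[0.948, 0.0, 0.317], [-0.317, 0.0, 0.948], [0.0, -1.0, 0.0]]
wrist_force: [0.3, -0.3, -1.4]
grip_width: 17.0
```

send_rows --moves '[[0,[-0.01,-0.02,0.01],0],[0,[-0.03,-0.04,0.03],-0.02],[0,[-0.055,-0.05,0.06],-0.05],[0,[-0.08,-0.05,0.095],-0.08],[0,[-0.11,-0.05,0.13],-0.11],[0,[-0.135,-0.05,0.165],-0.129],[0,[-0.148,-0.05,0.183],-0.129],[0,[-0.152,-0.05,0.189],-0.129],[0,[-0.152,-0.05,0.189],-0.129],[0,[-0.152,-0.05,0.189],-0.129]]'

```text
t: 6.2
tcp_pos: [438.5, 225.7, 264.3]
orientation: [[0.981, 0.0, 0.193], [-0.193, 0.0, 0.981], [0.0, -1.0, 0.0]]
wrist_force: [0.1, 0.0, -1.1]
grip_width: 17.2
```

```bash
python3 - <<'E'
from h import *
import pickle
i=ctrl.camera_info("wrist"); s=ctrl.read_state()
p,d=ctrl.capture("wrist"); save("w3",p); pickle.dump((p,d,i,s),open("pics/w3.pkl","wb"))
p2,d2=ctrl.capture("scene"); save("s3",cv2.resize(p2[120:260,150:330],None,fx=4,fy=4,interpolation=2))
R=s["orientation"];print(s["t"],s["tcp_pos"],np.degrees(np.arctan2(R[1,0],R[0,0])),s["wrist_force"])
E
```

```text
6.2 [438.54150478 225.7215289  264.33774988] -11.147364657392972 [ 0.07959469  0.04126757 -1.08105323]
```

View pics/w3.png

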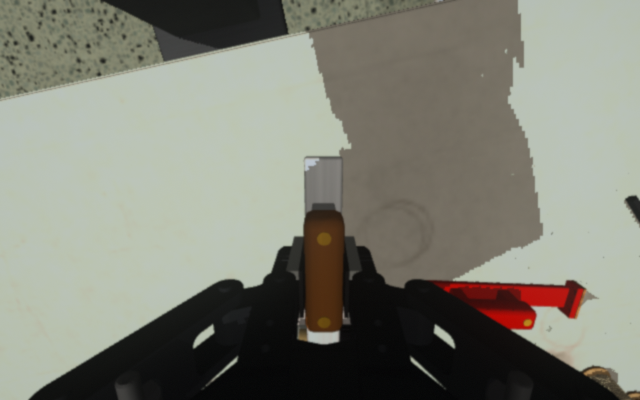

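View pics/s3.png

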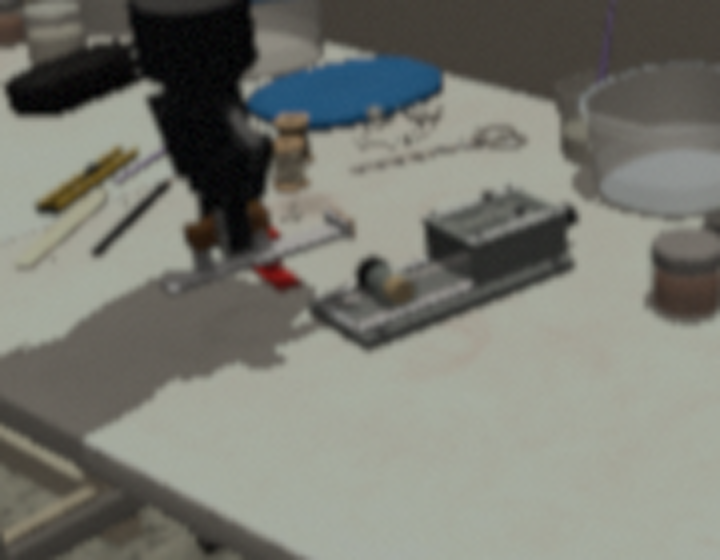

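The paddle is held level, with the bar's rear end at (323,180) and the handle centred. The red look-alike is clear to one side. I'll check the hold from depth.

```bash
python3 - <<'E'
import re
src=open("fit.py").read().split('Q,_=')[0].replace("w1","w3"); exec(src)
R=s["orientation"]; t=s["tcp_pos"]
def loc(Q): return (Q-t)@R
Q,_=box(295,350,150,206,70,95); L=loc(Q); m=np.abs(L[:,2]-np.median(L[:,2]))<8
print("bar n",len(Q),"x range",L[:,0].min(),L[:,0].max(),"z lat",L[:,2].min(),L[:,2].max(),"y med",np.median(L[:,1]),"pitch",np.polyfit(L[m,0],L[m,1],1),"roll",np.polyfit(L[m,2],L[m,1],1))
for lo in np.arange(-50,-30,4):
    k=(L[:,0]>lo)&(L[:,0]<lo+4); print(lo,L[k,2].min(),L[k,2].max()) if k.any() else 0
Q,_=box(300,346,208,335,95,125); L=loc(Q); print("handle x",L[:,0].min(),L[:,0].max(),"lat",L[:,2].min(),L[:,2].max(),"top y",L[:,1].min())
E
```

```text
bar n 1907 x range -48.71306046704333 -22.90479345627722 z lat -10.043140252876626 10.049793482642583 y med 182.19165092466557 pitch [-4.26930273e-02  1.80597565e+02] roll [1.04759969e-02 1.82152013e+02]
-50 -9.628162166973361 9.738493158231934
-46 -9.715207961810128 9.807276058614526
-42 -9.809988878894616 9.89843202162991
-38 -9.92826530149788 10.020743179105487
-34 -10.010127529326766 10.049793482642583
handle x -28.377360880815857 29.163017530735576 lat -11.430384882336753 10.958950979366325 top y 139.4273447290452
```

```bash
python3 - <<'E'
src=open("fit.py").read().split('Q,_=')[0].replace("w1","w3"); exec(src)
R=s["orientation"]; t=s["tcp_pos"]
Q,_=box(60,600,60,260,-15,12); L=(Q-t)@R; A=np.c_[L[:,0],L[:,2],np.ones(len(L))]; print(len(Q),np.linalg.lstsq(A,L[:,1],rcond=None)[0], t[2])
src2=src.replace("w3","w1"); exec(src2)
R=s["orientation"]; t=s["tcp_pos"]
Q,_=box(215,275,150,178,2,9); L=(Q-t)@R; print("w1 bar rear",np.polyfit(L[:,0],L[:,1],1))
Q,_=box(215,275,240,262,2,9); L=(Q-t)@R; print("w1 bar front",np.median(L[:,1]))
Q,_=box(215,275,150,178,2,9); L=(Q-t)@R; print("w1 bar rear",np.median(L[:,1]))
E
```

```text
101154 [-1.30674989e-05 -1.45697890e-04  2.64900271e+02] 264.33774987531825
w1 bar rear [-1.16858098e-02  3.24536882e+02]
w1 bar front 324.6139578053076
w1 bar rear 324.72482559889625
```

```bash
python3 - <<'E'
src=open("fit.py").read().split('Q,_=')[0].replace("w1","w3"); exec(src)
R=s["orientation"]; t=s["tcp_pos"]
Q,_=box(308,340,150,212,70,95); L=(Q-t)@R; m=np.abs(L[:,2])<6; L=L[m]
for lo in range(-52,-20,4):
    k=(L[:,0]>lo)&(L[:,0]<lo+4)
    if k.any(): print(lo+2,k.sum(),np.round(np.percentile(L[k,1],[10,50,90]),2))
# handle top ridge
Q,_=box(315,335,208,335,95,130); L=(Q-t)@R; L=L[np.abs(L[:,2])<3]
for lo in range(-30,30,6):
    k=(L[:,0]>lo)&(L[:,0]<lo+6)
    if k.any(): print("h",lo+3,k.sum(),np.round(np.median(L[k,1]),2))
# front bar & cork from top camera
i=ctrl.camera_info("top"); p,d=ctrl.capture("top"); T=np.array(i["extrinsics"])
P=np.stack([(u-i["cx"])/i["fx"]*d,(v-i["cy"])/i["fy"]*d,d],-1)@T[:3,:3].T+T[:3,3]
L=(P-t)@R
for x in range(40,92,6):
    k=(abs(L[...,0]-x)<3)&(abs(L[...,2])<(14 if x>76 else 8))&(L[...,1]<200)
    print("top",x,k.sum(),np.round(L[k][:,1],1)[:12])
E
```

```text
-50 66 [182.07 183.36 186.61]
-46 182 [181.37 182.16 183.25]
-42 170 [181.27 182.08 182.89]
-38 177 [181.3  182.08 182.94]
-34 172 [181.33 182.06 182.78]
-30 170 [181.43 182.16 182.95]
-26 297 [173.19 181.28 182.59]
-22 4 [179.92 180.76 182.85]
h -27 256 151.14
h -21 197 147.81
h -15 168 147.97
h -9 177 148.04
h -3 166 148.06
h 3 153 148.13
h 9 149 148.08
h 15 143 148.11
h 21 150 147.91
h 27 85 148.2
top 40 25 [-111.8 -114.7 -113.3 -115.6 -119.6 -117.3 -119.7 -116.6 -119.  -119.2
 -123.  -121.1]
top 46 21 [-107.3 -109.3 -109.6 -113.6 -114.  -115.1 -111.  -111.9 -114.1 -117.2
 -115.9 -119.3]
top 52 18 [-104.1 -106.7 -107.2 -107.4 -111.8 -113.9  180.7  178.8  181.1  180.3
  180.8  179.6]
top 58 15 [183.6 177.2 176.9 182.4 176.7 181.7 179.9 182.8 182.7 180.9 180.6 181.8]
top 64 16 [179.9 180.8 179.8 178.7 182.8 182.  180.  184.4 186.  183.  180.8 183.9]
top 70 14 [185.6 180.3 183.5 181.9 186.  180.8 179.  182.6 182.3 181.3 180.2 182.3]
top 76 15 [182.1 180.7 180.7 182.2 177.7 183.5 181.2 179.  180.8 180.9 178.2 180.5]
top 82 29 [174.6 172.8 175.9 173.  175.7 175.5 172.3 173.8 175.3 175.2 170.2 172.9]
top 88 6 [172.9 172.5 176.  173.3 175.9 170.3]
```

send_rows --moves '[[0,[0,0.01,0.001],0],[0,[0,0.025,0.001],0],[0,[0,0.04,0.001],0],[0,[0,0.052,0.001],0],[0,[0,0.059,0.001],0],[0,[0,0.061,0.001],0],[0,[0,0.061,0.001],0],[0,[0,0.061,0.001],0],[0,[0,0.061,0.001],0],[0,[0,0.061,0.001],0]]'

```text
t: 7.6
tcp_pos: [438.7, 226.9, 203.4]
orientation: [[0.981, 0.001, 0.193], [-0.193, 0.0, 0.981], [0.001, -1.0, 0.0]]
wrist_force: [-0.2, -0.2, -0.7]
grip_width: 17.0
```

```bash
cat > rel.py <<'E'
from h import *
s=ctrl.read_state();R=s["orientation"];t=s["tcp_pos"]
e=np.array([np.cos(np.radians(-11.1)),np.sin(np.radians(-11.1))]);n=np.array([-e[1],e[0]])
r=t[:2]-[591,196.8]; f=s["wrist_force"]
print("t",round(s["t"],2),"cork x",round(r@e+85.7,2),"lat",round(r@n,2),"under z",round(t[2]-187.6,2),"yaw",round(np.degrees(np.arctan2(R[1,0],R[0,0])),2),"F along",round(f[:2]@e,2),"lat",round(f[:2]@n,2),"z",round(f[2],2),"w",round(s["grip_width"],1))
E
python3 rel.py
python3 - <<'E'
import pickle,cv2,numpy as np
p,d,i,s=pickle.load(open("pics/w1.pkl","rb"))
T=np.array(i["extrinsics"]); e=np.array([np.cos(np.radians(-11.1)),np.sin(np.radians(-11.1))]);n=np.array([-e[1],e[0]])
K=np.array([[i["fx"],0,i["cx"]],[0,i["fy"],i["cy"]],[0,0,1]])
o=np.array([591,196.8])
def pix(x,y,z):
    w=np.r_[o+x*e+y*n,z]; c=K@(T[:3,:3].T@(w-T[:3,3])); return c[:2]/c[2]
src=[(-90,-45),(110,-45),(110,45),(-90,45)]
q=np.float32([pix(x,y,25) for x,y in src]); k=4
dst=np.float32([((x+90)*k,(45-y)*k) for x,y in src])
o2=cv2.warpPerspective(p,cv2.getPerspectiveTransform(q,dst),(800,360))
o2=cv2.convertScaleAbs(o2,alpha=1.6)
for x in range(0,110,10): cv2.line(o2,((x+90)*k,0),((x+90)*k,8 if x%50 else 20),(255,0,0),1)
cv2.imwrite("pics/hood.png",o2[...,::-1])
E
```

```text
t 7.6 cork x -69.5 lat 0.19 under z 15.76 yaw -11.15 F along -0.16 lat -0.21 z -0.68 w 17.0
```

View pics/hood.png

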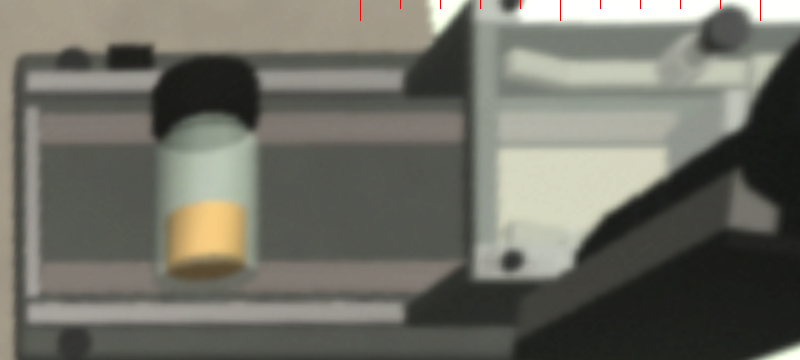

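The vial lies square across the track, with its centre at x≈-39 mm. The white foot spans about 35–77 mm, and the stop probably lies just behind it. I'm starting the gentle push.

send_rows --moves '[[0,[0.003,0,0],0],[0,[0.007,0,0],0],[0,[0.011,0,0],0],[0,[0.0145,0,0],0],[0,[0.018,0,0],0],[0,[0.0215,0,0],0],[0,[0.025,0,0],0],[0,[0.0285,0,0],0],[0,[0.032,0,0],0],[0,[0.0355,0,0],0]]'

```text
t: 8.85
tcp_pos: [473.8, 220.0, 203.4]
orientation: [[0.981, 0.001, 0.193], [-0.193, 0.0, 0.981], [0.001, -1.0, 0.0]]
wrist_force: [0.4, 0.0, -1.1]
grip_width: 16.9
```

```bash
python3 rel.py
```

```text
t 8.85 cork x -33.79 lat 0.19 under z 15.78 yaw -11.15 F along 0.39 lat 0.13 z -1.11 w 16.9
```

send_rows --moves '[[0,[0.004,0,0],0],[0,[0.009,0,0],0],[0,[0.014,0,0],0],[0,[0.019,0,0],0],[0,[0.024,0,0],0],[0,[0.029,0,0],0],[0,[0.034,0,0],0],[0,[0.039,0,0],0],[0,[0.043,0,0],0],[0,[0.046,0,0],0]]'

```text
t: 10.1
tcp_pos: [519.2, 211.0, 203.4]
orientation: [[0.981, 0.001, 0.193], [-0.193, 0.0, 0.981], [0.001, -1.0, 0.0]]
wrist_force: [-0.7, -1.0, -1.6]
grip_width: 17.0
```

```bash
python3 - <<'E'
exec(open("rel.py").read())
p,d=ctrl.capture("top"); save("t4",cv2.resize(p[150:260,200:310],None,fx=5,fy=5,interpolation=2))
p,d=ctrl.capture("scene"); save("s4",cv2.resize(p[140:240,200:320],None,fx=5,fy=5,interpolation=2))
a=cv2.imread("pics/t4.png");b=cv2.imread("pics/s4.png");b=cv2.resize(b,(300*2,500))
cv2.imwrite("pics/m4.png",cv2.resize(np.hstack([cv2.resize(a,(500,500)),b]),(800,400)))
for c in("top","scene"): print(ctrl.pinpoint("vial_center",c)[:2])
E
```

```text
t 10.1 cork x 12.47 lat 0.11 under z 15.8 yaw -11.15 F along -0.52 lat -1.1 z -1.6 w 17.0
[{'xy': [249.3, 201.8], 'conf': 0.38}, {'xy': [405.3, 257.7], 'conf': 0.31}]
[{'xy': [452.8, 246.9], 'conf': 0.7}, {'xy': [265.6, 183.0], 'conf': 0.45}]
```

View pics/m4.png

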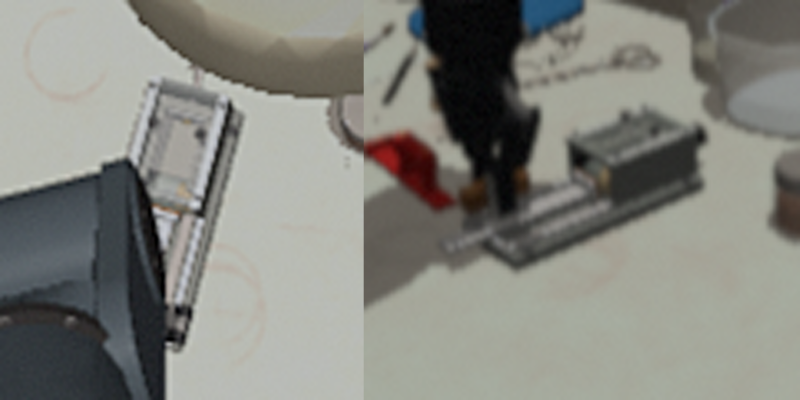

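The vial is just inside the mouth, directly in front of the cork. Now I'll creep under the foot and watch the force.

send_rows --moves '[[0,[0.0015,0,0],0],[0,[0.003,0,0],0],[0,[0.0045,0,0],0],[0,[0.006,0,0],0],[0,[0.0075,0,0],0],[0,[0.009,0,0],0],[0,[0.0105,0,0],0],[0,[0.012,0,0],0],[0,[0.0135,0,0],0],[0,[0.015,0,0],0]]'

```text
t: 11.55
tcp_pos: [533.5, 208.1, 203.2]
orientation: [[0.981, -0.0, 0.193], [-0.193, 0.0, 0.981], [-0.0, -1.0, -0.0]]
wrist_force: [-5.0, -0.4, -0.2]
grip_width: 17.1
```

```bash
python3 rel.py
```

```text
t 11.55 cork x 27.1 lat 0.03 under z 15.61 yaw -11.16 F along -4.86 lat -1.31 z -0.2 w 17.1
```

send_rows --moves '[[0,[0.001,0,0],0],[0,[0.002,0,0],0],[0,[0.003,0,0],0],[0,[0.004,0,0],0],[0,[0.005,0,0],0],[0,[0.006,0,0],0],[0,[0.007,0,0],0],[0,[0.008,0,0],0],[0,[0.009,0,0],0],[0,[0.0095,0,0],0]]'

```text
t: 12.8
tcp_pos: [542.9, 206.3, 203.2]
orientation: [[0.981, -0.0, 0.193], [-0.193, 0.0, 0.981], [-0.0, -1.0, 0.0]]
wrist_force: [-3.7, 0.8, -0.1]
grip_width: 16.8
```

```bash
python3 rel.py
```

```text
t 12.8 cork x 36.64 lat 0.03 under z 15.62 yaw -11.16 F along -3.83 lat 0.03 z -0.13 w 16.8
```

send_rows --moves '[[0,[0.0003,0,0],0],[0,[0.0006,0,0],0],[0,[0.0009,0,0],0],[0,[0.0012,0,0],0],[0,[0.0015,0,0],0],[0,[0.0018,0,0],0],[0,[0.0021,0,0],0],[0,[0.0023,0,0],0],[0,[0.0025,0,0],0],[0,[0.0025,0,0],0]]'

```text
t: 14.05
tcp_pos: [545.3, 205.8, 203.2]
orientation: [[0.981, -0.0, 0.193], [-0.193, 0.0, 0.981], [-0.0, -1.0, -0.0]]
wrist_force: [-4.1, 1.0, -0.7]
grip_width: 16.5
```

```bash
cat > av.py <<'E'
from h import *
F=[];X=[]
e=np.array([np.cos(np.radians(-11.1)),np.sin(np.radians(-11.1))])
for k in range(4):
    s=ctrl.read_state(); F.append(s["wrist_force"][:2]@e); X.append((s["tcp_pos"][:2]-[591,196.8])@e+85.7)
    if k<3: ctrl.capture("top")
print(s["t"],"F",np.round(F,2),"mean",np.mean(F).round(2),"cork",np.round(X,2))
E
python3 av.py
```

```text
14.2 F [-4.21 -4.95 -4.51 -3.49] mean -4.29 cork [39.15 39.16 39.16 39.15]
```

send_rows --moves '[[0,[0.0003,0,0],0],[0,[0.0006,0,0],0],[0,[0.0008,0,0],0],[0,[0.001,0,0],0],[0,[0.0012,0,0],0],[0,[0.0014,0,0],0],[0,[0.0016,0,0],0],[0,[0.0018,0,0],0],[0,[0.002,0,0],0],[0,[0.002,0,0],0]]'

```text
t: 15.45
tcp_pos: [547.3, 205.4, 203.2]
orientation: [[0.981, -0.0, 0.193], [-0.193, 0.0, 0.981], [-0.0, -1.0, -0.0]]
wrist_force: [-3.9, 0.7, 0.4]
grip_width: 16.9
```

```bash
python3 av.py
```

```text
15.6 F [-3.92 -4.24 -4.67 -5.21] mean -4.51 cork [41.19 41.17 41.18 41.19]
```

send_rows --moves '[[0,[0.0003,0,0],0],[0,[0.0006,0,0],0],[0,[0.0008,0,0],0],[0,[0.001,0,0],0],[0,[0.0012,0,0],0],[0,[0.0014,0,0],0],[0,[0.0016,0,0],0],[0,[0.0018,0,0],0],[0,[0.002,0,0],0],[0,[0.002,0,0],0]]'

```text
t: 16.85
tcp_pos: [549.3, 205.0, 203.2]
orientation: [[0.981, -0.0, 0.193], [-0.193, 0.0, 0.981], [-0.0, -1.0, 0.0]]
wrist_force: [-5.4, 0.9, 0.3]
grip_width: 16.8
```

```bash
python3 av.py
```

```text
17.0 F [-5.5  -4.59 -5.03 -4.76] mean -4.97 cork [43.21 43.2  43.21 43.2 ]
```

send_rows --moves '[[0,[0.0002,0,0],0],[0,[0.0004,0,0],0],[0,[0.0006,0,0],0],[0,[0.0008,0,0],0],[0,[0.001,0,0],0],[0,[0.0011,0,0],0],[0,[0.0012,0,0],0],[0,[0.0012,0,0],0],[0,[0.0012,0,0],0],[0,[0.0012,0,0],0]]'

```text
t: 18.25
tcp_pos: [550.5, 204.8, 203.2]
orientation: [[0.981, -0.0, 0.193], [-0.193, 0.0, 0.981], [-0.0, -1.0, 0.0]]
wrist_force: [-4.4, 1.2, -0.3]
grip_width: 17.4
```

```bash
python3 av.py
```

```text
18.4 F [-4.55 -5.04 -4.42 -3.84] mean -4.46 cork [44.4  44.38 44.42 44.41]
```

Not the plunger yet. I'll continue.

send_rows --moves '[[0,[0.0003,0,0],0],[0,[0.0006,0,0],0],[0,[0.0008,0,0],0],[0,[0.001,0,0],0],[0,[0.0012,0,0],0],[0,[0.0014,0,0],0],[0,[0.0016,0,0],0],[0,[0.0018,0,0],0],[0,[0.002,0,0],0],[0,[0.002,0,0],0]]'

```text
t: 19.65
tcp_pos: [552.5, 204.4, 203.3]
orientation: [[0.981, 0.0, 0.194], [-0.194, 0.0, 0.981], [0.0, -1.0, 0.0]]
wrist_force: [-4.5, 1.2, -0.1]
grip_width: 17.0
```

```bash
python3 av.py
```

```text
19.8 F [-4.61 -4.51 -3.99 -4.45] mean -4.39 cork [46.43 46.42 46.42 46.43]
```

send_rows --moves '[[0,[0.0003,0,0],0],[0,[0.0006,0,0],0],[0,[0.0008,0,0],0],[0,[0.001,0,0],0],[0,[0.0012,0,0],0],[0,[0.0014,0,0],0],[0,[0.0016,0,0],0],[0,[0.0018,0,0],0],[0,[0.002,0,0],0],[0,[0.002,0,0],0]]'

```text
t: 21.05
tcp_pos: [554.4, 204.0, 203.2]
orientation: [[0.981, 0.0, 0.194], [-0.194, 0.0, 0.981], [0.0, -1.0, 0.0]]
wrist_force: [-4.3, 1.1, 0.2]
grip_width: 16.8
```

```bash
python3 av.py
```

```text
21.2 F [-4.46 -5.58 -5.33 -4.56] mean -4.98 cork [48.45 48.46 48.45 48.46]
```

send_rows --moves '[[0,[0.0002,0,0],0],[0,[0.0004,0,0],0],[0,[0.0006,0,0],0],[0,[0.0008,0,0],0],[0,[0.001,0,0],0],[0,[0.0012,0,0],0],[0,[0.0013,0,0],0],[0,[0.0013,0,0],0],[0,[0.0013,0,0],0],[0,[0.0013,0,0],0]]'

```text
t: 22.45
tcp_pos: [555.7, 203.7, 203.2]
orientation: [[0.981, 0.0, 0.194], [-0.194, 0.0, 0.981], [0.0, -1.0, 0.0]]
wrist_force: [-4.4, 1.0, 0.3]
grip_width: 16.9
```

```bash
python3 av.py
```

```text
22.6 F [-4.53 -5.48 -5.22 -5.45] mean -5.17 cork [49.77 49.78 49.76 49.77]
```

send_rows --moves '[[0,[0.0001,0,0],0],[0,[0.0002,0,0],0],[0,[0.0003,0,0],0],[0,[0.0004,0,0],0],[0,[0.0005,0,0],0],[0,[0.0006,0,0],0],[0,[0.0007,0,0],0],[0,[0.0008,0,0],0],[0,[0.0008,0,0],0],[0,[0.0008,0,0],0]]'

```text
t: 23.85
tcp_pos: [556.5, 203.6, 203.3]
orientation: [[0.981, 0.0, 0.193], [-0.193, 0.0, 0.981], [0.0, -1.0, 0.0]]
wrist_force: [-4.3, 1.2, 0.1]
grip_width: 17.1
```

```bash
python3 av.py
```

```text
24.0 F [-4.43 -5.34 -4.65 -5.09] mean -4.88 cork [50.58 50.55 50.56 50.55]
```

send_rows --moves '[[0,[0.0002,0,0],0],[0,[0.0003,0,0],0],[0,[0.0004,0,0],0],[0,[0.0005,0,0],0],[0,[0.0006,0,0],0],[0,[0.0007,0,0],0],[0,[0.0008,0,0],0],[0,[0.0009,0,0],0],[0,[0.001,0,0],0],[0,[0.001,0,0],0]]'

```text
t: 25.25
tcp_pos: [557.5, 203.4, 203.3]
orientation: [[0.981, 0.0, 0.194], [-0.194, 0.0, 0.981], [0.0, -1.0, 0.0]]
wrist_force: [-4.0, 1.1, 1.2]
grip_width: 17.1
```

```bash
python3 av.py
```

```text
25.4 F [-4.18 -4.88 -4.68 -4.88] mean -4.65 cork [51.57 51.56 51.55 51.57]
```

```bash
python3 - <<'E'
from h import *
p=np.mean([ctrl.capture("top")[0].astype(float) for _ in range(3)],0); np.save("pics/top5.npy",p)
i=ctrl.camera_info("top"); T=np.array(i["extrinsics"]); e=np.array([np.cos(np.radians(-11.1)),np.sin(np.radians(-11.1))]);n=np.array([-e[1],e[0]])
K=np.array([[i["fx"],0,i["cx"]],[0,i["fy"],i["cy"]],[0,0,1]]); o=np.array([591,196.8])
def pix(x,y,z):
    c=K@(T[:3,:3].T@(np.r_[o+x*e+y*n,z]-T[:3,3])); return c[:2]/c[2]
src=[(0,-45),(115,-45),(115,45),(0,45)]; k=6
q=np.float32([pix(x,y,25) for x,y in src]); dst=np.float32([(x*k,(45-y)*k) for x,y in src])
M=cv2.getPerspectiveTransform(q,dst)
A=cv2.warpPerspective(p.astype(np.uint8),M,(690,540),flags=2)
B=cv2.warpPerspective(cv2.cvtColor(cv2.imread("pics/top0.png"),4),M,(690,540),flags=2)
for I in(A,B):
    for x in range(0,115,10): cv2.line(I,(x*k,60),(x*k,72 if x%50 else 90),(255,0,0),1)
C=np.vstack([A[60:480],B[60:480]]); C=cv2.convertScaleAbs(C,alpha=1.4)
save("top5",cv2.resize(C,None,fx=.7,fy=.7,interpolation=3))
E
```

```text
(no output)
```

View pics/top5.png

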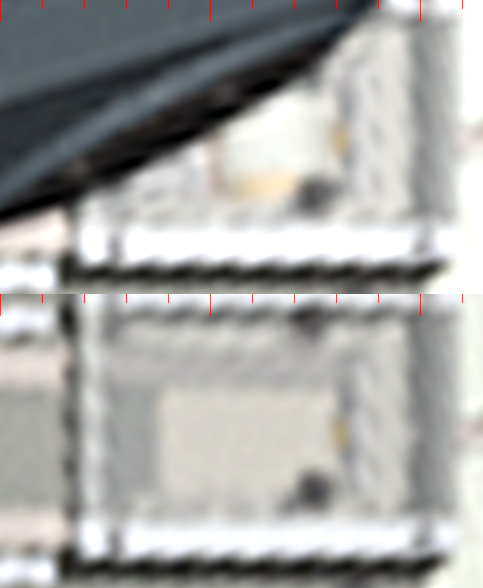

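The vial's front is at about x=77.5. The brass plunger at x≈80–82.5 is unmoved, with the stop block face at x≈82.5. That leaves about 2 mm to the plunger and 5 mm to the stop.

send_rows --moves '[[0,[0.0003,0,0],0],[0,[0.0006,0,0],0],[0,[0.0009,0,0],0],[0,[0.0012,0,0],0],[0,[0.0014,0,0],0],[0,[0.0016,0,0],0],[0,[0.0018,0,0],0],[0,[0.002,0,0],0],[0,[0.002,0,0],0],[0,[0.002,0,0],0]]'

```text
t: 26.8
tcp_pos: [559.4, 203.0, 203.2]
orientation: [[0.981, -0.0, 0.193], [-0.193, 0.0, 0.981], [-0.0, -1.0, 0.0]]
wrist_force: [-5.9, 1.8, 1.1]
grip_width: 17.2
```

```bash
python3 av.py
```

```text
26.95 F [-6.16 -5.89 -6.12 -6.07] mean -6.06 cork [53.46 53.48 53.47 53.46]
```

send_rows --moves '[[0,[0.0001,0,0],0],[0,[0.0002,0,0],0],[0,[0.0003,0,0],0],[0,[0.0004,0,0],0],[0,[0.0005,0,0],0],[0,[0.0006,0,0],0],[0,[0.0006,0,0],0],[0,[0.0006,0,0],0],[0,[0.0006,0,0],0],[0,[0.0006,0,0],0]]'

```text
t: 28.2
tcp_pos: [559.9, 202.9, 203.2]
orientation: [[0.981, -0.0, 0.193], [-0.193, 0.0, 0.981], [-0.0, -1.0, -0.0]]
wrist_force: [-5.8, -0.0, -0.5]
grip_width: 17.0
```

```bash
python3 av.py
```

```text
28.35 F [-5.66 -6.15 -5.92 -5.37] mean -5.78 cork [53.97 53.95 53.96 53.94]
```

send_rows --moves '[[0,[0.0001,0,0],0],[0,[0.0002,0,0],0],[0,[0.0003,0,0],0],[0,[0.0004,0,0],0],[0,[0.0005,0,0],0],[0,[0.0006,0,0],0],[0,[0.0007,0,0],0],[0,[0.0008,0,0],0],[0,[0.0008,0,0],0],[0,[0.0008,0,0],0]]'

```text
t: 29.6
tcp_pos: [560.5, 202.8, 203.2]
orientation: [[0.981, -0.001, 0.193], [-0.193, -0.0, 0.981], [-0.001, -1.0, -0.0]]
wrist_force: [-6.2, 1.1, 0.6]
grip_width: 17.1
```

```bash
python3 av.py
```

```text
29.75 F [-6.27 -6.77 -7.34 -6.93] mean -6.83 cork [54.63 54.6  54.61 54.63]
```

send_rows --moves '[[0,[0.0001,0,0],0],[0,[0.0002,0,0],0],[0,[0.0003,0,0],0],[0,[0.0004,0,0],0],[0,[0.0004,0,0],0],[0,[0.0004,0,0],0],[0,[0.0004,0,0],0],[0,[0.0004,0,0],0],[0,[0.0004,0,0],0],[0,[0.0004,0,0],0]]'

```text
t: 31.0
tcp_pos: [560.8, 202.8, 203.2]
orientation: [[0.981, -0.001, 0.193], [-0.193, -0.0, 0.981], [-0.001, -1.0, -0.0]]
wrist_force: [-6.6, 1.1, 2.1]
grip_width: 17.0
```

```bash
python3 av.py
```

```text
31.15 F [-6.69 -5.79 -6.09 -6.47] mean -6.26 cork [54.86 54.88 54.85 54.85]
```

send_rows --moves '[[0,[0.0001,0,0],0],[0,[0.0002,0,0],0],[0,[0.0003,0,0],0],[0,[0.0004,0,0],0],[0,[0.0005,0,0],0],[0,[0.0006,0,0],0],[0,[0.0007,0,0],0],[0,[0.0008,0,0],0],[0,[0.0008,0,0],0],[0,[0.0008,0,0],0]]'

```text
t: 32.4
tcp_pos: [561.3, 202.7, 203.2]
orientation: [[0.981, -0.002, 0.193], [-0.193, -0.0, 0.981], [-0.002, -1.0, -0.0]]
wrist_force: [-7.2, 1.4, 1.7]
grip_width: 16.8
```

```bash
python3 av.py
```

```text
32.55 F [-7.3  -7.19 -7.41 -7.59] mean -7.37 cork [55.46 55.46 55.44 55.45]
```

send_rows --moves '[[0,[0.0001,0,0],0],[0,[0.0001,0,0],0],[0,[0.0002,0,0],0],[0,[0.0002,0,0],0],[0,[0.0003,0,0],0],[0,[0.0003,0,0],0],[0,[0.0004,0,0],0],[0,[0.0004,0,0],0],[0,[0.0004,0,0],0],[0,[0.0004,0,0],0]]'

```text
t: 33.8
tcp_pos: [561.5, 202.7, 203.3]
orientation: [[0.981, -0.003, 0.193], [-0.193, -0.0, 0.981], [-0.003, -1.0, -0.001]]
wrist_force: [-7.5, 2.4, 2.2]
grip_width: 17.0
```

```bash
python3 av.py; python3 - <<'E'
from h import *
p=ctrl.capture("top")[0]; q=np.load("pics/top5.npy").astype(np.uint8)
i=ctrl.camera_info("top"); T=np.array(i["extrinsics"]); e=np.array([np.cos(np.radians(-11.1)),np.sin(np.radians(-11.1))]);n=np.array([-e[1],e[0]])
K=np.array([[i["fx"],0,i["cx"]],[0,i["fy"],i["cy"]],[0,0,1]]); o=np.array([591,196.8])
def pix(x,y,z):
    c=K@(T[:3,:3].T@(np.r_[o+x*e+y*n,z]-T[:3,3])); return c[:2]/c[2]
src=[(40,-35),(110,-35),(110,25),(40,25)]; k=10
M=cv2.getPerspectiveTransform(np.float32([pix(x,y,25) for x,y in src]),np.float32([((x-40)*k,(25-y)*k) for x,y in src]))
I=[cv2.warpPerspective(a,M,(700,600),flags=2)[:450] for a in(p,q)]
for a in I:
    for x in range(40,110,10): cv2.line(a,((x-40)*k,0),((x-40)*k,15),(255,0,0),2)
save("top6",cv2.resize(cv2.convertScaleAbs(np.vstack(I),alpha=1.4),None,fx=.65,fy=.65))
E
```

```text
33.95 F [-7.78 -6.28 -7.01 -7.07] mean -7.04 cork [55.66 55.68 55.66 55.65]
```

View pics/top6.png

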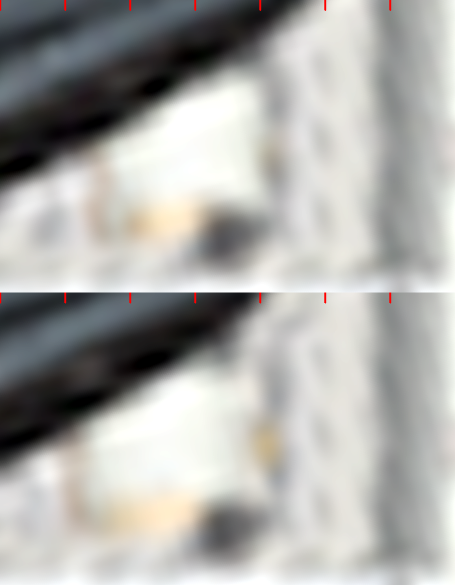

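send_rows --moves '[[0,[0.0001,0,0],0],[0,[0.0002,0,0],0],[0,[0.0003,0,0],0],[0,[0.0004,0,0],0],[0,[0.0005,0,0],0],[0,[0.0006,0,0],0],[0,[0.0006,0,0],0],[0,[0.0006,0,0],0],[0,[0.0006,0,0],0],[0,[0.0006,0,0],0]]'

```text
t: 35.25
tcp_pos: [562.0, 202.7, 203.3]
orientation: [[0.981, -0.003, 0.193], [-0.193, -0.0, 0.981], [-0.003, -1.0, -0.001]]
wrist_force: [-7.1, 1.6, 2.7]
grip_width: 16.8
```

```bash
python3 av.py; python3 -c "
from h import *
s=ctrl.read_state();e=np.array([.9813,-.1925,0]);y=s['orientation'][:,1];print('tilt',y@e,'point at cork height',(s['tcp_pos']+180*y-[591,196.8,0])@e+85.7, s['wrist_torque'])"
```

```text
35.4 F [-7.31 -7.49 -7.12 -6.  ] mean -6.98 cork [56.06 56.05 56.07 56.05]
tilt -0.0032675355276479785 point at cork height 55.45761760396945 [ 0.20147587  1.05392356 -0.00186039]
```

send_rows --moves '[[0,[0.0001,0,0],0],[0,[0.0002,0,0],0],[0,[0.0003,0,0],0],[0,[0.0004,0,0],0],[0,[0.0005,0,0],0],[0,[0.0006,0,0],0],[0,[0.0007,0,0],0],[0,[0.0007,0,0],0],[0,[0.0007,0,0],0],[0,[0.0007,0,0],0]]'

```text
t: 36.65
tcp_pos: [562.4, 202.6, 203.3]
orientation: [[0.981, -0.004, 0.193], [-0.193, -0.0, 0.981], [-0.004, -1.0, -0.001]]
wrist_force: [-6.8, 1.5, 2.4]
grip_width: 17.0
```

```bash
python3 -c "
from h import *
s=ctrl.read_state();e=np.array([.9813,-.1925,0]);y=s['orientation'][:,1];print('F',s['wrist_force']@e,'tilt',y@e,'cork',(s['tcp_pos']+180*y-[591,196.8,0])@e+85.7, s['wrist_torque'])"
```

```text
F -6.937564146236076 tilt -0.003984852509439183 cork 55.81590259217239 [ 0.19733506  1.00257476 -0.05910348]
```

send_rows --moves '[[0,[0.0002,0,0],0],[0,[0.0003,0,0],0],[0,[0.0004,0,0],0],[0,[0.0005,0,0],0],[0,[0.0006,0,0],0],[0,[0.0007,0,0],0],[0,[0.0008,0,0],0],[0,[0.0009,0,0],0],[0,[0.0009,0,0],0],[0,[0.0009,0,0],0]]'

```text
t: 37.9
tcp_pos: [563.0, 202.5, 203.3]
orientation: [[0.981, -0.005, 0.193], [-0.193, -0.0, 0.981], [-0.005, -1.0, -0.001]]
wrist_force: [-7.7, 1.5, 2.8]
grip_width: 16.9
```

```bash
python3 -c "
from h import *
s=ctrl.read_state();e=np.array([.9813,-.1925,0]);y=s['orientation'][:,1];print('F',s['wrist_force']@e,'tilt',y@e,'cork',(s['tcp_pos']+180*y-[591,196.8,0])@e+85.7, s['wrist_torque'])"
```

```text
F -7.798775603670569 tilt -0.004880110668661728 cork 56.27049649423856 [ 0.23016795  1.1448561  -0.005154  ]
```

send_rows --moves '[[0,[0.0002,0,0],0],[0,[0.0004,0,0],0],[0,[0.0005,0,0],0],[0,[0.0006,0,0],0],[0,[0.0007,0,0],0],[0,[0.0008,0,0],0],[0,[0.0008,0,0],0],[0,[0.0008,0,0],0],[0,[0.0008,0,0],0],[0,[0.0008,0,0],0]]'

```text
t: 39.15
tcp_pos: [563.3, 202.5, 203.3]
orientation: [[0.981, -0.007, 0.193], [-0.193, -0.0, 0.981], [-0.006, -1.0, -0.002]]
wrist_force: [-9.6, 2.8, 3.3]
grip_width: 16.8
```

```bash
python3 -c "
from h import *
s=ctrl.read_state();e=np.array([.9813,-.1925,0]);y=s['orientation'][:,1];print('F',s['wrist_force']@e,'tilt',y@e,'cork',(s['tcp_pos']+180*y-[591,196.8,0])@e+85.7, s['wrist_torque'],s['tcp_pos'],s['orientation'])"
```

```text
F -9.950837020464094 tilt -0.0064026988297892305 cork 56.306089569987776 [0.29283423 1.34904733 0.00903185] [563.34101321 202.51252417 203.30528849] [[ 9.81177635e-01 -6.59663568e-03  1.92994643e-01]
 [-1.93001202e-01 -3.66648113e-04  9.81198452e-01]
 [-6.40184759e-03 -9.99978175e-01 -1.63290555e-03]]
```

The rigid stop is felt: the cork stood still at 56.3 while the force rose from 7.8 to 9.95 N. I'm drawing out now.

send_rows --moves '[[0,[-0.002,0,0],0],[0,[-0.012,0,0],0],[0,[-0.032,0,0],0],[0,[-0.055,0,0],0],[0,[-0.066,-0.005,0],0],[0,[-0.067,-0.03,-0.004],0],[0,[-0.067,-0.035,-0.035],0],[0,[-0.067,-0.035,-0.075],0],[0,[-0.067,-0.02,-0.105],0],[0,[-0.067,-0.005,-0.112],0]]'

```text
t: 40.4
tcp_pos: [476.1, 104.4, 209.0]
orientation: [[0.981, -0.005, 0.195], [-0.195, -0.0, 0.981], [-0.005, -1.0, -0.001]]
wrist_force: [0.3, 0.3, -1.5]
grip_width: 17.3
```

send_rows --moves '[[0,[0,0.008,-0.002],0],[0,[0,0.015,-0.002],0],[0,[0,0.019,-0.002],0],[0,[0,0.021,-0.002],0],[0,[0,0.0213,-0.002],0],[0,[0,0.0213,-0.002],0],[0,[0,0.0213,-0.002],0],[0.5,[0,0.0213,-0.002],0],[0.5,[0,0.0213,-0.002],0],[0.5,[0,0.0213,-0.002],0]]'

```text
t: 41.65
tcp_pos: [475.6, 102.4, 187.7]
orientation: [[0.981, -0.005, 0.195], [-0.195, -0.0, 0.981], [-0.005, -1.0, -0.001]]
wrist_force: [-0.0, 1.5, 0.5]
grip_width: 42.8
```

Released. Now I'll rise straight up and clear.

send_rows --moves '[[0.55,[0,0,0],0],[0.55,[0,-0.01,0],0],[0.55,[0,-0.03,0],0],[0.55,[0,-0.06,0],0],[0.55,[-0.01,-0.1,0],0],[0.55,[-0.04,-0.14,0],0],[0.55,[-0.08,-0.15,0],0],[0.55,[-0.12,-0.15,0],0],[0.55,[-0.13,-0.15,0],0],[0.55,[-0.13,-0.15,0],0]]'

```text
t: 42.9
tcp_pos: [349.1, 127.9, 338.9]
orientation: [[0.981, -0.004, 0.194], [-0.194, -0.0, 0.981], [-0.004, -1.0, -0.001]]
wrist_force: [0.5, -0.6, 0.5]
grip_width: 47.2
```

```bash
python3 - <<'E'
from h import *
p,d=ctrl.capture("wrist"); q,_=ctrl.capture("top"); print(ctrl.read_state()["t"])
i=ctrl.camera_info("top"); T=np.array(i["extrinsics"]); e=np.array([np.cos(np.radians(-11.1)),np.sin(np.radians(-11.1))]);n=np.array([-e[1],e[0]])
K=np.array([[i["fx"],0,i["cx"]],[0,i["fy"],i["cy"]],[0,0,1]]); o=np.array([591,196.8])
def pix(x,y,z):
    c=K@(T[:3,:3].T@(np.r_[o+x*e+y*n,z]-T[:3,3])); return c[:2]/c[2]
src=[(-110,-150),(110,-150),(110,45),(-110,45)]; k=3.6
M=cv2.getPerspectiveTransform(np.float32([pix(x,y,25) for x,y in src]),np.float32([((x+110)*k,(45-y)*k) for x,y in src]))
a=cv2.warpPerspective(q,M,(792,700),flags=2)
save("f",np.vstack([a[:520]])); save("fw",p)
E
```

```text
43.0
```

View pics/f.png

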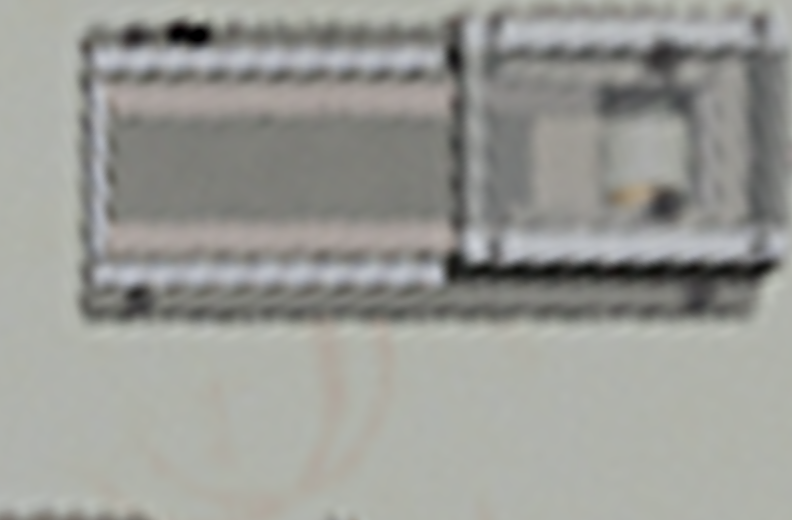

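The vial (607–690, 95–205) is tight against the stop block, with no brass showing. I'll check numerically that the paddle is flat, then hand in.

```bash
python3 - <<'E'
from h import *
i=ctrl.camera_info("wrist"); p,d=ctrl.capture("wrist"); T=np.array(i["extrinsics"]); v,u=np.mgrid[:400,:640]
P=np.stack([(u-i["cx"])/i["fx"]*d,(v-i["cy"])/i["fy"]*d,d],-1)@T[:3,:3].T+T[:3,3]
e=np.array([np.cos(np.radians(-11.1)),np.sin(np.radians(-11.1))]);n=np.array([-e[1],e[0]])
X=(P[...,:2]-[591,196.8])@e; Y=(P[...,:2]-[591,196.8])@n; Z=P[...,2]
m=(Y<-55)&(Y>-160)&(X<30)&(X>-180)&(d>0)
for nm,lo,hi in(("bar",3,9),("corktop",11,18),("handle",32,46)):
    k=m&(Z>lo)&(Z<hi); print(nm,k.sum(), *[np.round(np.percentile(a[k],[1,50,99]),1) for a in(X,Y,Z)] if k.any() else "")
k=m&(Z>3)&(Z<8); print("pitch",np.polyfit(X[k],Z[k],1))
s=ctrl.read_state(); print(s["t"])
E
```

```text
bar 626 [-144.2 -123.2  -21.9] [-125.  -115.  -104.9] [3.6 5.4 7.5]
corktop 36 [-121.4 -120.2 -119.3] [-120.5 -114.5 -109.5] [11.1 14.3 17.8]
handle 827 [-123.5  -98.3  -67.6] [-123.7 -115.  -106.5] [33.4 39.  41. ]
pitch [1.86477538e-04 5.45700062e+00]
43.05
```

The paddle is flat (pitch about 0), its handle top is at 40 mm, and it lies 115 mm off the track axis, clear of the viewer.

```bash
python3 -c "
from bench import ctrl
print(ctrl.hand_in())"
```

```text
the job is handed in; nothing more can be done
None
```

I picked up the wooden-handled paddle, not the red look-alike. With its cork face I rolled the vial in under the foot, in small steps once it was under the foot, until it met the rigid stop. I then drew the paddle out, laid it on the bench, and handed the job in at about 43 s of the 48 s limit.

- **Vial home:** on the last push the cork stood still at x ≈ 56.3 mm while the push rose from 7.8 to 9.95 N. That was the highest wrist reading I saw. Force was sampled only between moves, so a short peak above it could have gone unseen.
- **After withdrawal:** the top camera shows the vial at x ≈ 59–82 mm, tight against the stop. The brass plunger is no longer visible. I could not read the plunger's joint value itself, so "pressed in" rests on the force and the picture.
- **Paddle:** it lies flat (measured pitch about 0, handle top at 40 mm), about 115 mm to the side of the track axis and clear of the viewer.
- **Other checks:** the plunger's onset was hard to tell from force noise until the top image placed the stop. Late in the push the tool tilted by up to 0.006 rad, which I allowed for when working out the cork position. I did not re-measure the jars and loupe at the end, but the arm never went near them.

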